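Click the speed dial to the long mark and start

ROBOT

A 6-joint arm with a two-finger parallel gripper is mounted at the origin on a cart in front of the work surface, level with it; the furniture and walls round the work are solid. World frame = base frame: x ahead of the robot, y to its left, z up, the work surface at z = 0. Lengths are in m, angles in rad, forces in N, time in s.
With the tool pointing down it reaches from about 0.375 to 0.9 m from the base axis. Payload 3.1 kg.
Tool frame: the origin (TCP) lies at the very end of the fingers, on their centre line; the grasp point (between the pads) lies 19 mm behind it; z points along the fingers, y is the line along which they close (so a half turn about z gives the same grasp; the last joint's range is limited). The gripper opens to 85 mm and grips with 20 to 120 N. Pads are 22 mm wide; open, the fingers measure 114 mm over their backs; the gripper's body (76 mm by 85 mm) begins 54 mm behind the grasp point. The pads swing forward as they close: fully open they stand 13 mm farther back than shut.
Start: joints at [-1.387, 0.527, 1.433, -0, 1.181, -0.178], TCP at [0.222, -0.584, 0.231] pointing down, gripper open.
Joint ranges: [-3.08, 3.08], [-0.75, 2.2], [0.22, 2.44], [-1.43, 4.57], [0, 2.65], [-2.85, 2.85]. Speed limits (rad/s): [2.79, 2.79, 3.14, 3.14, 3.14, 3.14].

INTERFACE

Orientations are given as a unit quaternion [x, y, z, w].
In Python, from station import manip gives the robot as it stands.
- The arm moves only by the shell command python3 -m handwheel 'ROWS' [FORCE]. ROWS is JSON, a list of rows, each a list of 7 numbers: the shift along the world's x, y, z in mm, then the turn, a rotation vector about the world's x, y, z in degrees, then the opening, from 0 (shut) to 1 (fully open). A call has exactly 10 rows; each row shifts and turns the commanded pose from where the row before left it; what a row does not reach is not made up. A row lasts 1/8 s, in which the tool goes at most 62.5 mm and 10.7 degrees, less where a joint would pass 70% of its speed; a pose out of reach is approached as far as the arm can. A call is refused whole if a number of a shift passes 62.5 or a number of a turn 10.7, either way. A call with a gripper value outside its range is refused whole. The fingers move at their own pace and stop on an object; FORCE is the grip in N (left out, the last holds). Time passes only in rows, so rows that do not move let the fingers close, or fill a call up. It gives the time, the measured TCP pose, the force, the opening and the grip force at its end, in the units of the state.
- manip.sense(): the state, without advancing time (a new reading comes with each control period).
- manip.snapshot(name): name is "side" or "top" or "wrist"; returns the picture (400x640x3 uint8, red, green, blue); there is no depth.
- manip.get_calibration(name): a dict with "K" (3x3 intrinsics, pixels), "rvec" (rotation vector, rad) and "tvec" (3), from world to camera coordinates, as OpenCV has them. Camera axes: x right, y down, z forward; pixel columns grow to the right and rows downward; lengths in m; the calibration is good to about 2 mm. A picture is of the moment at which its call begins: read the wrist's pose just before it. get_calibration takes no time and is no camera call; for the wrist camera it gives the pose at the moment of the call.
- manip.sign_off(): hands the job in; it is judged then, once.
The state is a dict: "t": time; "q": joint angles; "qd": joint speeds; "tau": joint torques, N m; "tcp_pos": TCP position; "tool_rot": TCP orientation; "force": force on the tool from outside, world axes, zero at the start; "ft_torque": the same for the moment, N m; "finger_gap": opening from 0.0 (shut) to 1.0 (fully open); "gripper_force": force on a finger pad.
Only numpy, scipy, OpenCV 4.12 (cv2) and the standard library are available. Lean on these libraries where they do the work, as an engineer would, in place of code of your own. Each camera call takes 0.05 s, during which the arm holds its last target. There are 200 camera calls.

TASK

Set the speed controller on the bench: with a fingertip on its big knurled dial, turn the dial clockwise by friction, click by click, until its white pointer line clicks in at the longest, thickest mark, and take the finger off so that it rests there by itself. Then press the round push button on the same box fully in and let it come back out. All of this is done by touch, nothing is picked up: do not lift, tip or shove the controller, which stands loose on the bench, and leave the pencil and the bar handle beside it where they lie.

Things in the scene. Friction and masses are not known exactly. Their poses are not given: they have to be found in the camera images.
- speed_unit: the speed controller: grey box 150 (its x) x 230 (its y) x 46 mm high, about 3 kg, loose on rubber feet. Origin: centre of its underside; z up; x away from the robot at yaw 0. On its top plate: the dial's axis at (0, +45 mm), the button at (0, -80 mm) and, round the dial's side towards -x, four dark marks: three thin short ones (7 x 2 mm) and a long thick one (19 x 5 mm), the third clockwise
- dial (a joint): dial angle, rad, growing clockwise seen from above. Notches: 0, 0.6, 1.2 (the long thick mark), 1.8; stops 0.10 beyond the outer ones. It starts in one of the first two (rarely on the hump between). Let go, it springs into the nearest notch (to about 0.03); turning over a hump takes up to 0.1 N m. In the unit's frame the pointer's direction is 4.04 minus this value, anticlockwise from its +x
- dial_top (a point): centre of the dial's flat upper face, on its vertical axis, 74 mm above the bench. The dial is a black knurled disc, 96 mm in diameter, 26 mm high, too wide to pinch. A fingertip pressed on the face at 6 to 15 N, 25 to 38 mm from the axis, and led round carries it by friction. A white pointer line runs from 19 to 46 mm from the centre
- pointer_end (a point): outer end of the white pointer line on the dial's upper face, 45 mm from the axis; turns with the dial
- long_mark (a point): middle of the long thick mark on the top plate, 63 mm from the dial's axis, 46 mm above the bench; does not turn
- start_button (a joint): how far the button is pressed in, m: 0 out, 0.006 fully in; springs back; about 5 N to push fully in
- start_button_top (a point): centre of the top face of the round grey push button, 30 mm in diameter, in an aluminium collar on the top plate; press straight down
- carpenter_pencil: flat red carpenter's pencil, 178 x 44 x 9 mm over all, lying loose beside the button end of the controller, about 150 mm from the box's centre; origin at the centre of its underside. To be left alone
- bar_pull: steel bar handle for a cabinet, 160 x 36 x 12 mm, lying loose along the robot's side of the controller, about 115 mm from the box's centre; origin at the centre of its underside. To be left alone

How it is judged:
On the way, in this order (a step that is already met when the one before it is completed fails the run):
1. the dial rests in the notch at the long mark, with the finger off it (value of joint dial between 1.08 and 1.32 rad and contact force between each of the arm, the fingers and dial below 0.05 N), for 0.3 s.
2. the button is pressed in (value of joint start_button above 0.0045 m), for 0.05 s.
At the end, for the whole second after the job is handed in: the dial rests within 0.12 rad of the notch at the long mark (1.2), the button is out again (less than 1.5 mm in), the controller stands flat within 25 mm of where it was, the pencil and the bar handle within 20 mm of where they lay (value of joint dial between 1.08 and 1.32 rad and velocity of joint dial between -0.05 and 0.05 rad/s and value of joint start_button below 0.0015 m and distance of speed_unit from where it was at the start of the episode below 0.025 m and angle between speed_unit's own z axis and vertical below 0.05 rad and distance of each of carpenter_pencil, bar_pull from where it was at the start of the episode below 0.02 m); the robot touches nothing.
It fails at once if the button is pressed while the dial is not at the long mark (value of joint start_button above 0.003 m and not (value of joint dial between 1.08 and 1.32 rad)).
It fails at once if the controller is shoved more than 25 mm, lifted or tipped (distance of speed_unit from where it was at the start of the episode above 0.025 m or height (world z) of speed_unit above 0.008 m or angle between speed_unit's own z axis and vertical above 0.08 rad).
It fails at once if the pencil or the bar handle is moved or lifted (distance of any of carpenter_pencil, bar_pull from where it was at the start of the episode above 0.02 m).
It also fails if it takes over 45 s, if anything falls off the work surface, if the arm or the gripper's body presses on something with over 40 N, if the wrist force passes 120 N, or if a joint passes its speed limit or range.

## Working session

There is one attempt and no reset: what is moved stays moved. The work goes in short steps, Python scripts to look and compute and a shell command to move; the robot and the scene stay as the last step left them, time stands still between calls to the robot, and variables do not carry over. Pictures are saved under pics/ and viewed, at most 10 in all, crops included, and the job is handed in when it is done.

```bash
mkdir -p pics
cat > h.py <<'E'
import numpy as np,cv2
from station import manip
def snap(n,f):
    im=manip.snapshot(n); cv2.imwrite('pics/'+f,cv2.cvtColor(im,cv2.COLOR_RGB2BGR)); return im
def ray(n,uv,c=None):
    c=c or manip.get_calibration(n); R=cv2.Rodrigues(np.array(c['rvec'],float))[0]
    p=cv2.undistortPoints(np.array([[uv]],float),np.array(c['K'],float),None)[0,0]
    return -R.T@np.ravel(c['tvec']), R.T@np.array([p[0],p[1],1])
def onz(n,uv,z,c=None):
    o,d=ray(n,uv,c); return o+d*(z-o[2])/d[2]
def tri(rs):
    A=0;b=0
    for o,d in rs:
        d=d/np.linalg.norm(d);P=np.eye(3)-np.outer(d,d);A=A+P;b=b+P@o
    return np.linalg.solve(A,b)
E
python3 - <<'E'
from h import *
s=manip.sense();print(s['t'],s['tcp_pos'],s['tool_rot'],s['force'])
a=snap('top','t0.png');b=snap('side','s0.png')
E
```

```text
0.0 [ 0.22171036 -0.58357842  0.23032794] [ 9.83585169e-01  1.80441199e-01 -1.49257422e-05 -1.09015377e-03] [-0.23617178 -0.27781644 -0.32397907]
```

View pics/t0.png

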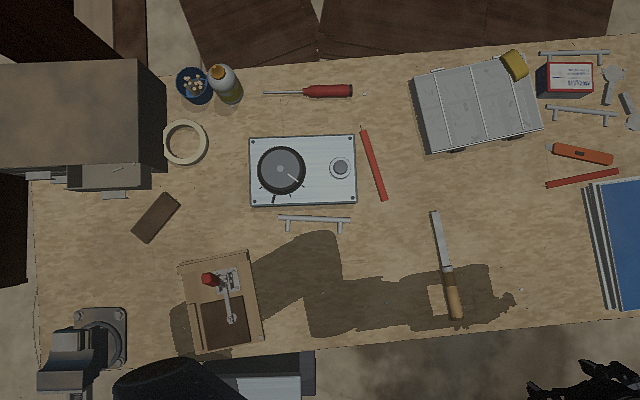

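View pics/s0.png

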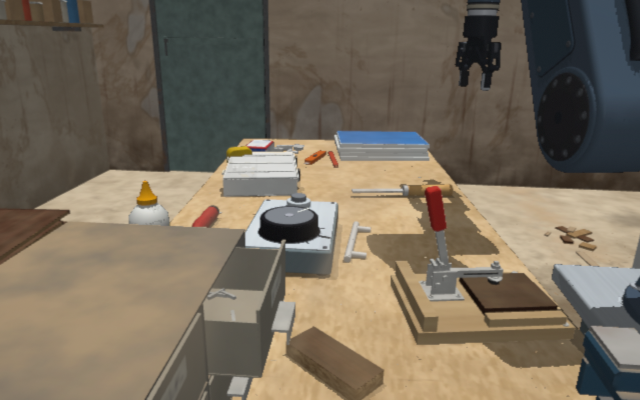

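The top view shows the box, with the dial at about (281,170), the button at about (340,168) and the long mark at about (274,198). I'll enlarge both views.

Run:
```python
import cv2
a=cv2.imread('pics/t0.png')[125:215,240:365]
b=cv2.imread('pics/s0.png')[180:280,235:350]
cv2.imwrite('pics/tc.png',cv2.resize(a,None,fx=6,fy=6,interpolation=cv2.INTER_CUBIC))
cv2.imwrite('pics/sc.png',cv2.resize(b,None,fx=6,fy=6,interpolation=cv2.INTER_CUBIC)[:600])
```

```text
(no output)
```

View pics/tc.png

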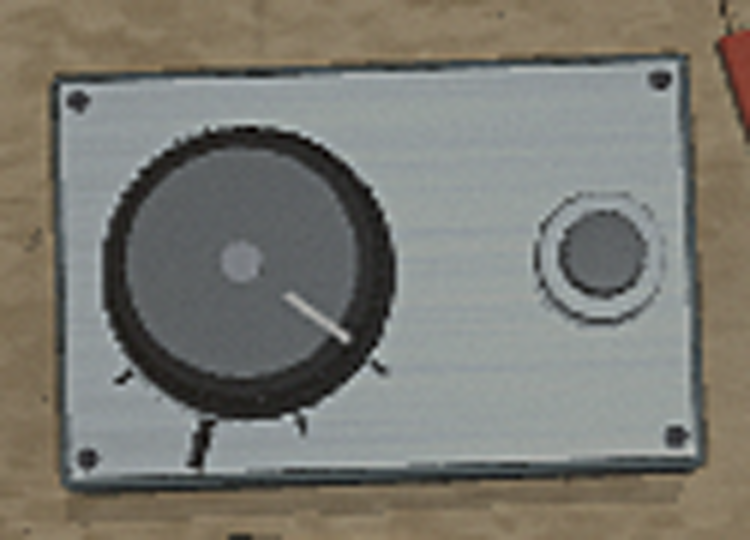

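View pics/sc.png

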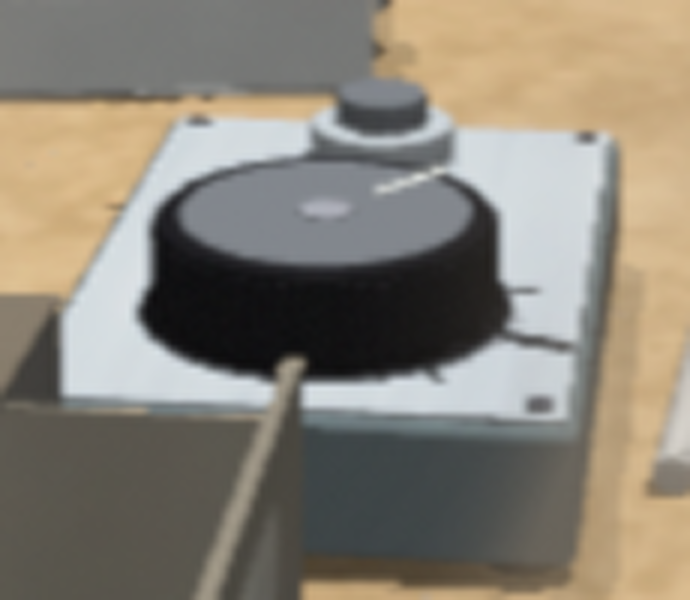

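The top crop shows the hub at (242,263), the pointer end at (350,342), the button at (603,253) and the middle of the long mark at (203,443). In the side crop these are at (326,208), (448,168), (382,95) and (538,341). The pointer sits at the first thin mark, so the dial reads about 0.

Run:
```python
from h import *
T=lambda x,y:((x+.5)/6-.5+240,(y+.5)/6-.5+125)
S=lambda x,y:((x+.5)/6-.5+235,(y+.5)/6-.5+180)
P={}
for n,t,s,z in [('hub',(242,263),(326,208),.074),('ptr',(350,342),(448,168),.074),('btn',(603,253),(382,95),.06),('mark',(203,443),(538,341),.046)]:
    a=ray('top',T(*t));b=ray('side',S(*s)); p=tri([a,b]); P[n]=onz('top',T(*t),z)
    print(n,p.round(4),'top@z',P[n].round(4),'side@z',onz('side',S(*s),z).round(4))
c=[onz('top',T(*t),.046) for t in [(55,77),(687,56),(703,465),(66,488)]]
for p in c: print('corner',p.round(4))
d=c[1]-c[0]; e=c[2]-c[3]
yaw=np.mean([np.arctan2(*( (-v)[[1,0]]))-np.pi/2 for v in (d,e)])
v=P['ptr']-P['hub'];m=P['mark']-P['hub']
print('yaw',yaw,'centre',np.mean(c,0),'ptr r',np.hypot(*v[:2]),'mark r',np.hypot(*m[:2]),
 'dial',(4.04-(np.arctan2(v[1],v[0])-yaw))%(2*np.pi),'markdial',(4.04-(np.arctan2(m[1],m[0])-yaw))%(2*np.pi))
C=np.mean(c,0)[:2];R=np.array([[np.cos(yaw),-np.sin(yaw)],[np.sin(yaw),np.cos(yaw)]])
print('exp hub',C+R@[0,.045],'exp btn',C+R@[0,-.08])
```

```text
hub [ 0.5932 -0.1314  0.0733] top@z [ 0.5931 -0.1315  0.074 ] side@z [ 0.5929 -0.1295  0.074 ]
ptr [ 0.5643 -0.168   0.0732] top@z [ 0.5649 -0.168   0.074 ] side@z [ 0.5634 -0.1658  0.074 ]
btn [ 0.5948 -0.2563  0.0644] top@z [ 0.5954 -0.2565  0.06  ] side@z [ 0.5966 -0.2692  0.06  ]
mark [ 0.533  -0.1138  0.0446] top@z [ 0.5333 -0.1139  0.046 ] side@z [ 0.5324 -0.1105  0.046 ]
corner [ 0.6656 -0.0635  0.046 ]
corner [ 0.6675 -0.2894  0.046 ]
corner [ 0.521  -0.2904  0.046 ]
corner [ 0.5186 -0.0654  0.046 ]
yaw 0.009585190571481661 centre [ 0.59317451 -0.17716471  0.046     ] ptr r 0.046190423754787976 mark r 0.062331119878460135 dial 6.278685441297719 markdial 1.192952118222947
exp hub [ 0.59274318 -0.13216678] exp btn [ 0.59394132 -0.25716104]
```

Dial ≈ 0, hub (0.593, -0.1315, 0.074) and button (0.5945, -0.2567, about 0.064). Next I go above the start of the arc, 31 mm from the axis at +34°, with the fingers shut.

```bash
python3 -m handwheel '[[39.5,47,0,0,0,5,0],[39.5,47,0,0,0,5,0],[39.5,47,0,0,0,5,0],[39.5,47,0,0,0,5,0],[39.5,47,0,0,0,5,0],[39.5,47,0,0,0,5,0],[39.5,47,0,0,0,5,0],[39.5,47,0,0,0,5,0],[39.5,47,0,0,0,5,0],[39.5,47,0,0,0,5,0]]'
python3 -c "
from h import *
s=manip.sense();print(s['t'],s['tcp_pos'],s['tool_rot'],s['force'],s['q'],s['finger_gap'])"
```

```text
t: 1.35
tcp_pos: [0.6177, -0.1125, 0.2309]
tool_rot: [0.814, 0.58, -0.0, -0.0]
force: [0.5, -0.8, 0.5]
finger_gap: -0.001
gripper_force: 0.0
1.35 [ 0.61771115 -0.11251857  0.23090745] [ 8.14328977e-01  5.80403484e-01 -2.70012594e-04 -1.98650757e-04] [ 0.45870069 -0.80078248  0.52086096] [-3.57791141e-01  5.32156569e-01  1.42497325e+00 -2.43164074e-04
  1.18509428e+00 -2.53515104e-02] -0.0014846382707870947
```

```bash
python3 -m handwheel '[[1,-0.5,-35,0,0,0,0],[0,0,-40,0,0,0,0],[0,0,-40,0,0,0,0],[0,0,-28,0,0,0,0],[0,0,-7,0,0,0,0],[0,0,-1.5,0,0,0,0],[0,0,-1.5,0,0,0,0],[0,0,0,0,0,0,0],[0,0,0,0,0,0,0],[0,0,0,0,0,0,0]]'
```

```text
t: 2.6
tcp_pos: [0.618, -0.1149, 0.0788]
tool_rot: [0.815, 0.579, 0.0, 0.0]
force: [0.3, -0.3, -0.2]
finger_gap: 0.001
gripper_force: 0.0
```

```bash
python3 -m handwheel '[[0,0,-1,0,0,0,0],[0,0,-1,0,0,0,0],[0,0,-1,0,0,0,0],[0,0,-1,0,0,0,0],[0,0,-1,0,0,0,0],[0,0,-0.5,0,0,0,0],[0,0,0,0,0,0,0],[0,0,0,0,0,0,0],[0,0,0,0,0,0,0],[0,0,0,0,0,0,0]]'
```

```text
t: 3.85
tcp_pos: [0.6179, -0.1149, 0.074]
tool_rot: [0.815, 0.579, 0.0, 0.0]
force: [-2.4, 0.1, 6.0]
finger_gap: 0.002
gripper_force: 3.5
```

```bash
python3 -m handwheel '[[0,0,-0.5,0,0,0,0],[0,0,0,0,0,0,0],[1.1,-1.9,0,0,0,-4.3,0],[1.1,-2.0,0,0,0,-4.3,0],[0.8,-2.1,0,0,0,-4.3,0],[0.8,-2.1,0,0,0,-4.3,0],[0.5,-2.2,0,0,0,-4.3,0],[0.5,-2.2,0,0,0,-4.3,0],[0.2,-2.2,0,0,0,-4.3,0],[0.1,-2.3,0,0,0,-4.3,0]]'
```

```text
t: 5.1
tcp_pos: [0.6227, -0.1319, 0.074]
tool_rot: [0.95, 0.311, -0.0, 0.0]
force: [-3.1, 1.3, 10.7]
finger_gap: -0.002
gripper_force: 5.0
```

```bash
python3 -m handwheel '[[-0.2,-2.3,0,0,0,-4.3,0],[-0.2,-2.2,0,0,0,-4.3,0],[-0.5,-2.2,0,0,0,-4.3,0],[-0.6,-2.2,0,0,0,-4.3,0],[-0.8,-2.1,0,0,0,-4.3,0],[-0.9,-2.1,0,0,0,-4.3,0],[-1.1,-2.0,0,0,0,-4.3,0],[-1.2,-1.9,0,0,0,-4.3,0],[0,0,0,0,0,0,0],[0,0,0,0,0,0,0]]'
python3 -c "
from h import *
a=snap('top','t1.png');b=snap('side','s1.png')
a=cv2.imread('pics/t1.png')[125:215,240:365]
b=cv2.imread('pics/s1.png')[180:280,235:350]
o=np.hstack([cv2.resize(a,(400,288),interpolation=2),cv2.resize(b,(331,288),interpolation=2)])
cv2.imwrite('pics/c1.png',o)"
```

```text
t: 6.35
tcp_pos: [0.6173, -0.1484, 0.074]
tool_rot: [1.0, 0.017, 0.0, -0.0]
force: [-3.1, 1.6, 10.1]
finger_gap: -0.0
gripper_force: 4.8
```

View pics/c1.png

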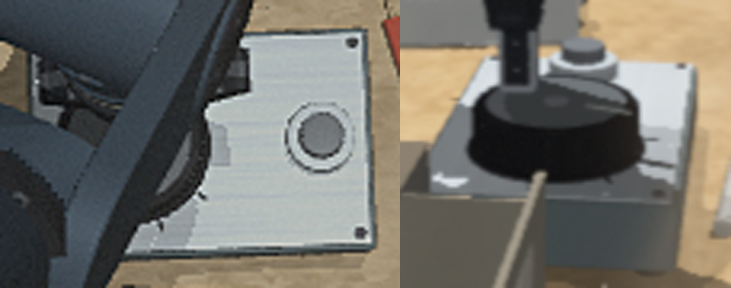

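In the side view the pointer now ends at crop (632,113), just short of the long mark. I'll work out the angle.

Run:
```python
from h import *
H=np.array([.593,-.1305])
for x,y in [(632,113),(588,105),(610,109)]:
    p=onz('side',((x-400)/2.88+235,y/2.88+180),.074)[:2]-H
    print(p,np.hypot(*p),4.04+.0096-np.arctan2(p[1],p[0])%(2*np.pi))
```

```text
[-0.04585055  0.01747928] 0.049069325074060165 1.2722225393885078
[-0.01996143  0.00851126] 0.021700239536046398 1.3110508106590406
[-0.0329949   0.01302607] 0.03547311092452688 1.284014642313699
```

The dial is at about 1.2–1.28 rad, inside the long mark's basin. I lift straight up, move over towards the button and check that it settled.

```bash
python3 -m handwheel '[[0,0,5,0,0,0,0],[0,0,25,0,0,0,0],[0,0,25,0,0,0,0],[-5,-27,0,0,0,0,0],[-6,-27,0,0,0,0,0],[-6,-27,0,0,0,0,0],[-6,-27,0,0,0,0,0],[0,0,0,0,0,0,0],[0,0,0,0,0,0,0],[0,0,0,0,0,0,0]]'
python3 -c "
from h import *
b=snap('top','t2.png');b=snap('side','s2.png')
b=cv2.imread('pics/s2.png')[180:280,235:350];a=cv2.imread('pics/t2.png')[125:215,240:365]
cv2.imwrite('pics/c2.png',np.hstack([cv2.resize(b,(460,400),interpolation=2),cv2.resize(a,(330,400))]))"
```

```text
t: 7.7
tcp_pos: [0.5945, -0.2555, 0.1272]
tool_rot: [1.0, 0.018, -0.0, -0.0]
force: [-0.6, -0.4, -0.5]
finger_gap: -0.003
gripper_force: 0.0
```

View pics/c2.png

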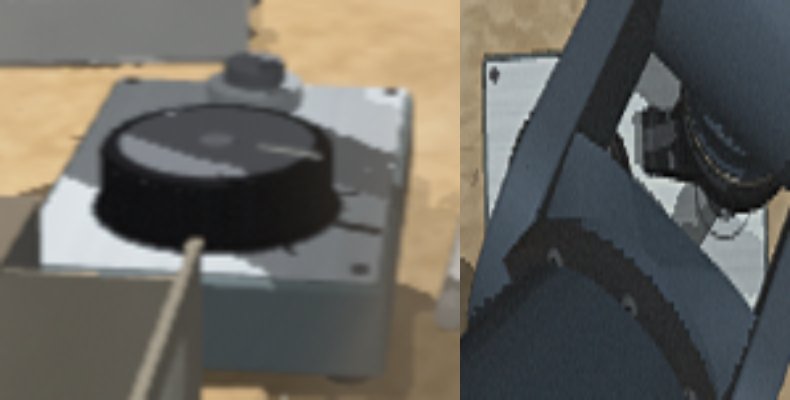

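The pointer still ends at image (315,219), so the dial rests at about 1.2 with the finger off. Now I press the button.

```bash
python3 -m handwheel '[[0,-1,-30,0,0,0,0],[0,0,-25,0,0,0,0],[0,0,-4,0,0,0,0],[0,0,-2,0,0,0,0],[0,0,-2,0,0,0,0],[0,0,-1,0,0,0,0],[0,0,-1,0,0,0,0],[0,0,-1,0,0,0,0],[0,0,-1,0,0,0,0],[0,0,0,0,0,0,0]]'
```

```text
t: 9.05
tcp_pos: [0.5949, -0.2577, 0.0619]
tool_rot: [1.0, 0.017, 0.001, 0.0]
force: [-2.6, 3.1, 11.2]
finger_gap: -0.001
gripper_force: 5.5
```

```bash
python3 -m handwheel '[[0,0,-0.5,0,0,0,0],[0,0,-0.5,0,0,0,0],[0,0,0,0,0,0,0],[0,0,0,0,0,0,0],[0,0,0,0,0,0,0],[0,0,0,0,0,0,0],[0,0,0,0,0,0,0],[0,0,0,0,0,0,0],[0,0,0,0,0,0,0],[0,0,0,0,0,0,0]]'
python3 -c "
from h import *
b=snap('side','s3.png')
r=[cv2.resize(cv2.imread('pics/'+f)[185:235,260:340],(400,250),interpolation=2) for f in ('s0.png','s3.png')]
cv2.imwrite('pics/c3.png',np.hstack(r))"
```

```text
t: 10.3
tcp_pos: [0.595, -0.2578, 0.0619]
tool_rot: [1.0, 0.017, 0.001, 0.0]
force: [-2.7, 4.3, 15.3]
finger_gap: 0.002
gripper_force: 7.7
```

View pics/c3.png

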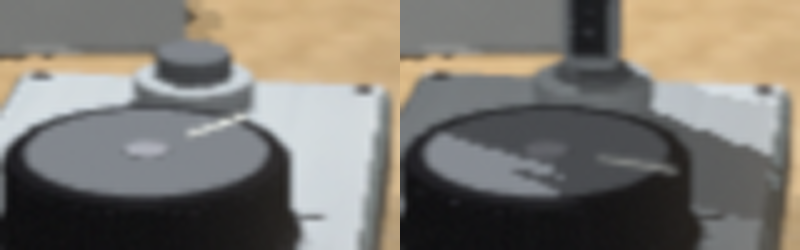

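The picture shows the button visibly sunk in its collar under the finger and held at a hard stop (15 N with no further travel). The pointer hasn't changed. I release it.

```bash
python3 -m handwheel '[[0,0,2,0,0,0,0],[0,0,4,0,0,0,0],[0,0,10,0,0,0,0],[0,0,30,0,0,0,0],[0,0,40,0,0,0,0],[0,0,40,0,0,0,0],[0,0,0,0,0,0,0],[0,0,0,0,0,0,0],[0,0,0,0,0,0,0],[0,0,0,0,0,0,0]]'
python3 -c "
from h import *
b=snap('side','s4.png')
r=[cv2.resize(cv2.imread('pics/'+f)[185:285,230:390],(400,250),interpolation=2) for f in ('s0.png','s4.png')]
cv2.imwrite('pics/c4.png',np.hstack(r))"
```

```text
t: 11.6
tcp_pos: [0.5937, -0.2575, 0.1838]
tool_rot: [1.0, 0.017, -0.001, -0.001]
force: [-0.5, -1.0, 0.6]
finger_gap: 0.001
gripper_force: 0.0
```

View pics/c4.png

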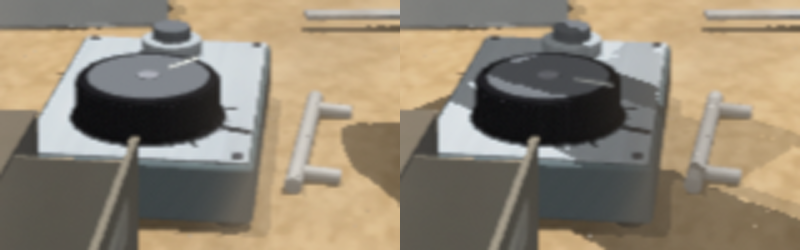

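The button is out again, the pointer is at the long mark, and the box and bar handle haven't moved.

```bash
python3 -c "
from station import manip
print(manip.sign_off())"
```

```text
the job is handed in; nothing more can be done
None
```

I turned the dial to the long thick mark, where it rests by itself, then pressed the button fully in and released it, and handed the job in after about 12 s; the verdict was not shown. The box and bar handle had not moved in the last picture, and the arm never went near the pencil, which I did not check separately.

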